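# Lower the painting on the table easel by one notch

## Robot

A 6-joint arm with a two-finger parallel gripper is mounted at the origin on the work surface. World frame = base frame: x ahead of the robot, y to its left, z up, the work surface at z = 0. Lengths are in m, angles in rad, forces in N, time in s.
With the tool pointing down it reaches from about 0.325 to 0.775 m from the base axis. Payload 5.5 kg.
Tool frame: the origin (TCP) lies between the finger pads; the fingertips stand 8 mm ahead of it and the grasp point (between the pads) lies 11 mm behind it (tip_extent is the z of the fingertips in the tool frame, in m); z points along the fingers, y is the line along which they close (so a half turn about z gives the same grasp; the last joint's range is limited). The gripper opens to 85 mm and grips with 20 to 120 N. Pads are 22 mm wide; open, the fingers measure 114 mm over their backs; the gripper's body (76 mm by 85 mm) begins 54 mm behind the grasp point. The pads swing forward as they close: fully open they stand 13 mm farther back than shut.
Start: joints at [-1.322, 0.091, 1.231, -0, 1.82, -0.057], TCP at [0.181, -0.572, 0.2] pointing down, gripper open.
Joint ranges: [-2.87, 2.87], [-0.86, 2.18], [0.17, 2.46], [-1.51, 4.65], [0.06, 2.69], [-2.65, 2.65]. Speed limits (rad/s): [2.57, 2.57, 3.01, 3.14, 3.14, 3.14].

## Interface

Orientations are given as a 3x3 rotation matrix whose columns are the frame's x, y, z axes.
In Python, from station import * gives the robot as it stands. The module is installed in compiled form; this text tells all that it offers.
- The arm moves only by the tool arm_command, never from a script. Its argument "increments" is a list that holds one entry, the list of rows, each a list of 7 numbers: the finger opening in m, from 0 to 0.0854, then the shift along the world's x, y, z in m, then the turn, a rotation vector about the world's x, y, z in degrees. A call has 1 to 5 rows; each row is the pose to reach, as a shift and turn from the pose commanded when the call began; what a row does not reach only later rows make up. A row lasts 1/8 s, in which the tool goes at most 62.5 mm and 10.7 degrees, less where a joint would pass 70% of its speed; a pose out of reach is approached as far as the arm can. A call with a gripper value outside its range is refused whole. The fingers move at their own pace and stop on an object; "newtons" is the grip in N (left out, the last holds). Time passes only in rows, so rows that repeat a pose let the fingers close. It gives the time, the measured TCP pose, the force, the opening and the grip force at its end, in the units of the state.
- get_obs(): the state, without advancing time (a new reading comes with each control period).
- read_camera(name): name is "scene" or "top" or "wrist"; returns a dict with "pixels" (480x640x3 uint8, red, green, blue), "intrinsics" (3x3 intrinsics, pixels), "T" (4x4, takes a point from camera to world coordinates). Camera axes: x right, y down, z forward; pixel columns grow to the right and rows downward; lengths in m; the calibration is good to about 2 mm. A picture is of the moment at which its call begins. There is no depth.
- sign_off(): hands the job in; it is judged then, once.
The state is a dict: "time": time; "qpos": joint angles; "dq": joint speeds; "joint_efforts": joint torques, N m; "position": TCP position; "orientation": TCP orientation; "force": force on the tool from outside, world axes, zero at the start; "ft_torque": the same for the moment, N m; "finger_gap": finger opening in m; "grasp_force": force on a finger pad.
Only numpy, scipy, OpenCV 4.12 (cv2) and the standard library are available. Lean on these libraries where they do the work, as an engineer would, in place of code of your own. Each camera call takes 0.05 s, during which the arm holds its last target. There are 200 camera calls.

## Task

Lower the painting on the table easel by one notch: lift the ledge out of its notch, shift it down the slope and drop it fully home in the next notch below, feeling for the notch without forcing the ledge down on the wood. Then slide the panel down until its lower edge rests squarely against the ledge again, and leave everything else as it is.

Things in the scene. Friction and masses are not known exactly. Their poses are not given: they have to be found in the camera images.
- board: sloping face of the fixed wooden table easel, 340 mm from foot to head, 270 wide. Origin mid-face; x up the slope (rising 22 degrees, head away from the robot), y left across it, z square out of the face. A darker bar, the rack, 46 mm wide, is let in flush along its middle (y = 0) and has five cross notches, each 12 mm in x, 46 mm in y and 18 mm deep.
- rack (a point): middle of the starting notch's mouth: board x -30, y 0, z 0 mm; same axes as the board. The notches were cut by hand, unevenly: the next one down has its middle 31 to 49 mm down the slope from here, to be found by eye or by touch: over it the tongue sinks in; beside it the tongue lands on the rack and the ledge stays 16 mm proud. The notch after that is 80 mm from here.
- ledge: loose wooden ledge, 0.12 to 0.25 kg: a bar 30 mm in x, 200 in y, 20 high, across the board, held by its weight alone. Origin at the centre of the bar's underside, axes as the board's. Home in a notch the underside lies on the board's face (board z = 0); it lifts out square to the face, and 16 mm frees the tongue.
- ledge_grip (a point): in the middle of the ledge's grip block, 34 mm above the bar's underside. The block is 24 mm in x (pinch it across this), 56 mm in y, and its top is 44 mm above the underside.
- ledge_tongue (a point): centre of the lower end of the ledge's tongue, 16 mm below the bar's underside. The tongue is 8 mm in x and 40 mm in y, so it drops into a notch with 2 mm to spare either way in x and 3 mm in y.
- panel: painted panel, about 0.18 kg, 120 mm in x (up the slope), 170 in y, 10 thick, lying on the board with its lower edge against the ledge's uphill side. Origin at the centre of its underside, axes as the board's. Friction keeps it in place when the ledge is taken away; a push of about 1 to 3 N down the slope slides it.
- eraser: white block eraser 52 x 22 x 12 mm lying on the board's right side, up beside the panel
- brush_pot: woven pot 84 mm across, 105 mm high, with brushes up to 220 mm high, standing to the right of the easel
- bowl: small blue ceramic bowl, 96 mm across, 42 mm high, to the right of the easel
- jar: lidded glass jar 68 mm across, 85 mm high, to the left of the easel
- tape: roll of paper tape lying flat, 100 mm across, 25 mm high, to the left
- medium: small amber bottle 44 mm across, 120 mm high, to the left of the easel
Mind the look-alikes: they are no part of the job. There is more than one size of the ledge; the job needs the larger. What is shaped like the panel but black is not meant.

How it is judged:
On the way, in this order (a step that is already met when the one before it is completed fails the run):
1. the ledge is lifted out of its notch (z of ledge in the frame of board above 0.01 m), for 0.2 s.
2. the ledge is fully home in the next notch down (x of ledge in the frame of board between -0.085 and -0.055 m and z of ledge in the frame of board between -0.004 and 0.004 m and angle between the z axis of ledge and the z axis of board, either way round below 0.07 rad), for 0.2 s.
3. the panel rests against the ledge (all of step 2 and x of panel in the frame of ledge between 0.069 and 0.081 m and y of panel in the frame of board between -0.04 and 0.04 m and z of panel in the frame of board between -0.004 and 0.004 m and angle between the x axis of panel and the x axis of ledge, either way round below 0.09 rad and angle between the z axis of panel and the z axis of board, either way round below 0.05 rad), for 0.2 s.
At the end, for the whole second after the job is handed in: The ledge is home in the next notch down (x -85 to -55 mm on the board, underside within 4 mm of its face, flat within 0.07 rad); the panel lies flat (4 mm), within 40 mm of the middle line, 69 to 81 mm uphill of the ledge between origins, square to it within 0.09 rad; both at rest (all of step 3 and linear speed of each of ledge, panel below 0.02 m/s); the robot touches nothing.
It fails at once if the ledge is forced against the easel with more than 80 N (contact force between ledge and easel above 80 N).
It fails at once if the eraser, brush pot, bowl, jar, tape or bottle is moved by more than 30 mm (distance of any of eraser, brush_pot, bowl, jar, tape, medium from where it was at the start of the episode above 0.03 m).
It also fails if it takes over 64 s, if anything falls off the work surface, if the arm or the gripper's body presses on something with over 40 N, if the wrist force passes 120 N, or if a joint passes its speed limit or range.

## Working session

There is one attempt and no reset: what is moved stays moved. The work goes in short steps, Python scripts to look and compute and a tool call to move; the robot and the scene stay as the last step left them, time stands still between calls to the robot, and variables do not carry over. Pictures are saved under pics/ and viewed, at most 10 in all, crops included, and the job is handed in when it is done.

Besides the shell and the picture viewer there is one more tool, called after "Request:" as a command line: name --argument value ..., lists and objects as JSON in quotes. arm_command: Moves the arm, as the interface text tells. Its arguments: {"type":"object","properties":{"increments":{"type":"array","items":{"type":"array","items":{"type":"array","items":{"type":"number"}}}},"newtons":{"type":"number"}},"required":["increments"]}

```bash
mkdir -p pics; python3 - <<'E'
from station import *
import cv2,numpy as np
np.set_printoptions(precision=4,suppress=True)
for n in("scene","top"):
    c=read_camera(n); cv2.imwrite(f"pics/{n}0.png",c["pixels"][:,:,::-1]); print(n,c["intrinsics"],c["T"]); np.savez(f"{n}0.npz",**c)
o=get_obs();print(o)
E
```

```text
scene [[484.2401   0.     317.6965]
 [  0.     484.2401 241.8035]
 [  0.       0.       1.    ]] [[ 0.8245  0.3388 -0.4533  1.1782]
 [ 0.5659 -0.4905  0.6628 -0.9174]
 [ 0.0022 -0.8029 -0.5961  0.9162]
 [ 0.      0.      0.      1.    ]]
top [[616.7773   0.     317.6365]
 [  0.     616.7773 243.9882]
 [  0.       0.       1.    ]] [[ 0.0262 -0.9967  0.0766  0.4702]
 [-0.9996 -0.0272 -0.0124 -0.0366]
 [ 0.0144 -0.0763 -0.997   1.4657]
 [ 0.      0.      0.      1.    ]]
{'time': 0.1, 'qpos': array([-1.3217,  0.0918,  1.2317, -0.    ,  1.8198, -0.0567]), 'dq': array([ 0.0015, -0.0024, -0.003 ,  0.0018,  0.0002, -0.0004]), 'joint_efforts': array([  0.0043, -46.0215, -41.922 ,   0.0001,   0.0105,   0.    ]), 'position': array([ 0.1806, -0.5719,  0.199 ]), 'orientation': array([[ 0.9536,  0.3011, -0.0004],
       [ 0.3011, -0.9536,  0.0017],
       [ 0.0001, -0.0017, -1.    ]]), 'force': array([ 0.556 ,  1.0521, -0.1413]), 'ft_torque': array([-0.0509,  0.0056,  0.0193]), 'grasp_force': 0.0, 'finger_gap': 0.08522116752713285}
```

View pics/top0.png

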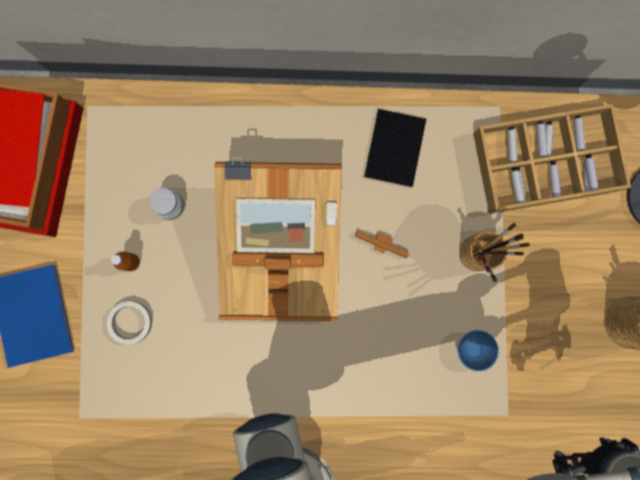

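View pics/scene0.png

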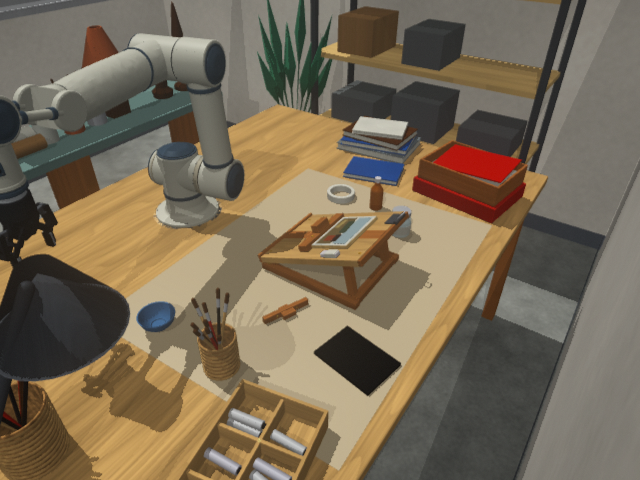

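Top view: easel with corners at about (217,163), (341,163), (337,319), (219,319). The ledge bar is at row ~259, and the eraser at (331,213). The small look-alike ledge is at (381,243). I'll enlarge both views.

```bash
python3 - <<'E'
import cv2
a=cv2.imread("pics/top0.png")[150:335,200:355]; cv2.imwrite("pics/topc.png",cv2.resize(a,None,fx=3.2,fy=3.2,interpolation=cv2.INTER_CUBIC))
a=cv2.imread("pics/scene0.png")[200:310,250:420]; cv2.imwrite("pics/scenec.png",cv2.resize(a,None,fx=4.5,fy=4.5,interpolation=cv2.INTER_CUBIC))
E
```

```text
(no output)
```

View pics/topc.png

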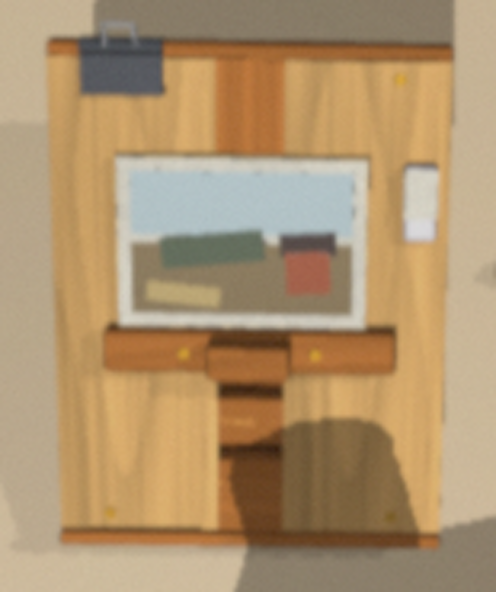

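View pics/scenec.png

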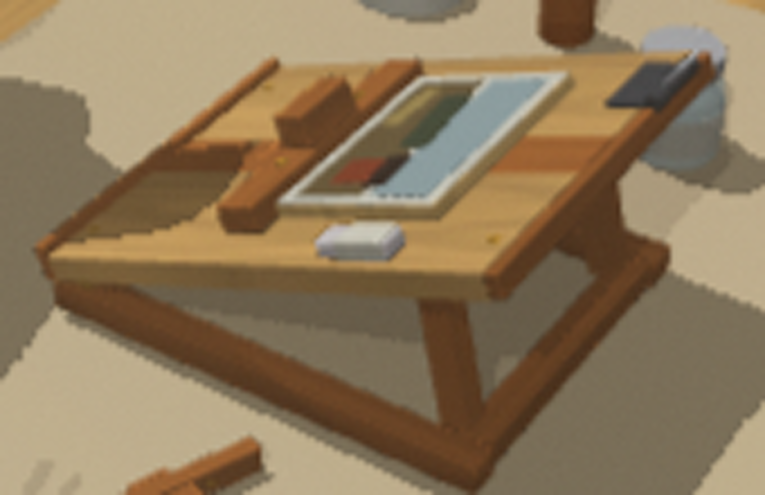

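```bash
cat > h.py <<'E'
import numpy as np
from scipy.spatial.transform import Rotation as R
np.set_printoptions(precision=4,suppress=True)
def proj(c,P):
    T=np.linalg.inv(c["T"]); q=(T[:3,:3]@np.atleast_2d(P).T).T+T[:3,3]; q=q@c["intrinsics"].T; return q[:,:2]/q[:,2:]
def RB(yaw,s=np.deg2rad(22)): return R.from_euler("ZY",[yaw,-s]).as_matrix()
E
cat > fit.py <<'E'
from h import *
from scipy.optimize import least_squares
t,s=np.load("top0.npz"),np.load("scene0.npz")
uc=lambda u,v,f,o:np.array([(u+.5)/f-.5+o[0],(v+.5)/f-.5+o[1]])
T=lambda u,v:uc(u,v,3.2,(200,150)); S=lambda u,v:uc(u,v,4.5,(250,200))
# name,cam,obj,local(mm),pix
D=[(t,'b',(170,135,0),T(48,42)),(t,'b',(170,-135,0),T(453,48)),(t,'b',(-170,135,0),T(62,540)),(t,'b',(-170,-135,0),T(440,543)),
(t,'l',(-15,100,20),T(105,330)),(t,'l',(-15,-100,20),T(395,331)),(t,'l',(-45,-100,20),T(395,374)),(t,'l',(-45,100,20),T(105,370)),
(t,'l',(-18,28,44),T(207,346)),(t,'l',(-18,-28,44),T(290,347)),(t,'l',(-42,28,44),T(207,382)),(t,'l',(-42,-28,44),T(290,383)),
(t,'p',(105,85,10),T(117,155)),(t,'p',(105,-85,10),T(369,156)),(t,'p',(-15,-85,10),T(366,328)),(t,'p',(-15,85,10),T(119,327)),
(s,'p',(-15,-85,10),S(280,204)),(s,'p',(105,-85,10),S(437,210)),(s,'p',(105,85,10),S(569,72)),(s,'p',(-15,85,10),S(428,75)),
(s,'b',(170,-135,0),S(488,278)),(s,'b',(170,135,0),S(708,54)),(s,'b',(-170,135,0),S(277,60)),(s,'b',(-170,-135,0),S(38,245)),
(s,'l',(-45,-100,20),S(219,209)),(s,'l',(-15,-100,20),S(268,215))]
def res(x,raw=0):
    o=[]
    for c,k,l,p in D:
        l=np.array(l)/1e3+(np.array([0,x[4],0]) if k=='p' else [0,x[5],0] if k=='l' else 0)
        o.append(proj(c,x[:3]+RB(x[3])@l)[0]-p)
    return np.array(o) if raw else np.array(o).ravel()
f=least_squares(res,[.5,.03,.1,0,0,0],loss='soft_l1');x=f.x
print(x);print(res(x,1))
B=RB(x[3]);np.savez("fit.npz",o=x[:3],B=B)
g=x[:3]+B@[-.03,x[5],.034];print("grip",g,B)
# rack line pixels along y=0 -> board x
for v in (383,390,398,425,447,452,530):
    p=T(251,v);d=t["T"][:3,:3]@np.linalg.solve(t["intrinsics"],[*p,1]);c=t["T"][:3,3]
    k=B[:,2]@(x[:3]-c)/(B[:,2]@d);print(v,B.T@(c+k*d-x[:3]))
E
python3 fit.py
```

```text
[ 0.5734  0.034   0.1063  0.0173  0.0054 -0.0004]
[[-0.7456  3.7336]
 [-0.1772  3.3462]
 [ 0.4057 -4.7022]
 [ 0.1565 -4.6454]
 [-0.5406 -0.4159]
 [ 0.4245  0.1692]
 [ 0.1987 -0.3478]
 [-0.1533  0.0368]
 [-0.1802 -0.2364]
 [-0.0473 -0.2962]
 [-0.0408 -0.9752]
 [-0.05   -1.0425]
 [-0.9829 -0.3752]
 [-0.2931  0.1873]
 [-0.0222 -0.4255]
 [-0.1482 -0.8731]
 [-1.6193  0.283 ]
 [-1.3588 -0.5947]
 [-0.0262  0.1014]
 [-2.6884  0.5805]
 [-1.6448 -0.596 ]
 [-3.0272 -0.6697]
 [ 0.6571  1.6208]
 [ 1.6701  3.1911]
 [-1.7003 -0.3053]
 [-4.3843 -1.5223]]
grip [0.5328 0.0329 0.1266] [[ 0.927  -0.0173 -0.3746]
 [ 0.016   0.9999 -0.0065]
 [ 0.3746  0.      0.9272]]
383 [-0.0607  0.0002  0.    ]
390 [-0.0659  0.0002 -0.    ]
398 [-0.0719  0.0003 -0.    ]
425 [-0.0921  0.0004  0.    ]
447 [-0.1088  0.0005 -0.    ]
452 [-0.1126  0.0005 -0.    ]
530 [-0.1727  0.0008  0.    ]
```

```bash
cat > go.py <<'E'
import sys
from station import *
from h import *
f=np.load("fit.npz");o,B=f["o"],f["B"]
s=get_obs();Rt=np.column_stack([np.cross(B[:,0],-B[:,2]),B[:,0],-B[:,2]])
print("t",s["time"],"tcp in board mm",1e3*B.T@(s["position"]-o),"gap",s["finger_gap"],"F board",B.T@s["force"])
if len(sys.argv)>3: print("shift",o+B@(np.array(list(map(float,sys.argv[1:4])))/1e3)-s["position"])
print("rotvec deg",R.from_matrix(Rt@s["orientation"].T).as_rotvec(degrees=True))
E
python3 go.py -30 0 110
```

```text
t 0.1 tcp in board mm [-339.1217 -599.0324  236.9806] gap 0.08522116752713285 F board [ 0.4794  1.0423 -0.346 ]
shift [ 0.3238  0.6047 -0.0019]
rotvec deg [-13.8334 -19.2104  72.4998]
```

Request:
arm_command --increments '[[[0.085, 0.02, 0.05, 0.04, -1.5, -2, 8], [0.085, 0.05, 0.1, 0.06, -3, -4, 16], [0.085, 0.08, 0.15, 0.06, -4.5, -6, 24], [0.085, 0.11, 0.2, 0.06, -6, -8, 32], [0.085, 0.14, 0.25, 0.06, -7.5, -10, 39]]]' --newtons 30

```text
time: 0.72
position: [0.3212, -0.3204, 0.2597]
orientation: [[0.54, 0.816, 0.204], [0.84, -0.54, -0.063], [0.059, 0.206, -0.977]]
force: [0.1, 0.1, 0.0]
finger_gap: 0.085
grasp_force: 0.0
```

```bash
python3 go.py -30 0 110
```

```text
t 0.725 tcp in board mm [-181.9218 -350.0207  239.0039] gap 0.08498230423494706 F board [0.0644 0.0602 0.0172]
shift [ 0.1831  0.3532 -0.0627]
rotvec deg [-6.0901 -8.9359 33.3465]
```

Request:
arm_command --increments '[[[0.075, 0.03, 0.06, 0, -1.5, -2, 8], [0.07, 0.06, 0.12, 0, -3, -4, 16], [0.065, 0.09, 0.18, 0, -4.5, -6, 24], [0.06, 0.12, 0.24, 0, -6, -9, 33.3], [0.06, 0.153, 0.295, 0, -6.1, -8.9, 33.3]]]'

```text
time: 1.35
position: [0.4637, -0.0433, 0.2599]
orientation: [[-0.012, 0.927, 0.374], [1.0, 0.012, 0.004], [-0.001, 0.374, -0.927]]
force: [0.6, -1.4, 1.0]
finger_gap: 0.0598
grasp_force: 0.0
```

Request:
arm_command --increments '[[[0.06, 0.03, 0.058, -0.03, 0, 0, 0], [0.06, 0.03, 0.058, -0.06, 0, 0, 0], [0.06, 0.03, 0.058, -0.06, 0, 0, 0]]]'

```text
time: 1.72
position: [0.4922, 0.0148, 0.1958]
orientation: [[-0.015, 0.93, 0.366], [1.0, 0.014, 0.006], [0.001, 0.366, -0.93]]
force: [0.2, -0.0, 0.4]
finger_gap: 0.0602
grasp_force: 0.0
```

```bash
python3 go.py -30 0 110; python3 - <<'E'
from station import *
import cv2,numpy as np
c=read_camera("wrist"); cv2.imwrite("pics/w1.png",c["pixels"][:,:,::-1]); np.savez("w1.npz",**c)
E
```

```text
t 1.725 tcp in board mm [-42.0315 -17.7778 113.5379] gap 0.06017482153013075 F board [ 0.3002 -0.0137  0.3005]
shift [0.0122 0.018  0.0012]
rotvec deg [-0.0248 -0.5065  0.1136]
```

View pics/w1.png

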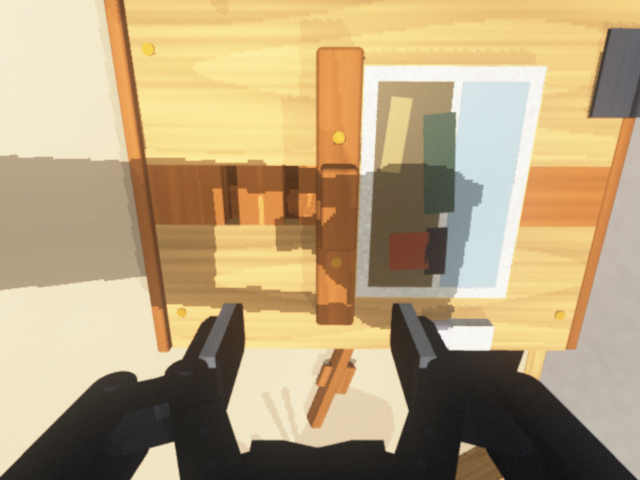

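```bash
cat > bp.py <<'E'
from h import *
f=np.load("fit.npz");o,B=f["o"],f["B"]
def bp(c,u,v,z):
    d=c["T"][:3,:3]@np.linalg.solve(c["intrinsics"],[u,v,1.]);p=c["T"][:3,3]
    k=(B[:,2]@(o-p)+z/1e3)/(B[:,2]@d);return 1e3*B.T@(p+k*d-o)
E
python3 - <<'E'
from bp import *
c=np.load("w1.npz");print("cam in board",1e3*B.T@(c["T"][:3,3]-o))
for n,u,v,z in [("bar",318,48,20),("bar",362,48,20),("bar",354,324,20),("bar",317,324,20),("blk",322,165,44),("blk",358,165,44),("blk",322,250,44),("blk",356,250,44),
 ("n1",284,190,0),("n1",300,190,0),("n2",223,195,0),("n2",237,195,0),("rackL",262,165,0),("rackR",262,225,0),("foot",140,200,0),("head",612,200,0),("pan",366,65,10),("pan",546,67,10),("pan",504,298,10),("pan",357,297,10)]: print(n,bp(c,u,v,z))
E
```

```text
cam in board [-40.4144  67.4712 286.079 ]
bar [-42.3138  99.9406  20.    ]
bar [-14.8895  99.8314  20.    ]
bar [-14.2328 -97.719   20.    ]
bar [-43.5083 -97.8116  20.    ]
blk [-39.7821  30.9892  44.    ]
blk [-17.3515  30.9587  44.    ]
blk [-39.7046 -25.7891  44.    ]
blk [-16.8812 -25.7687  44.    ]
n1 [-68.2787   5.6666   0.    ]
n1 [-56.2143   5.6578  -0.    ]
n2 [-114.6837    1.8509    0.    ]
n2 [-104.048     1.8445    0.    ]
rackL [-83.9517  24.4185   0.    ]
rackR [-86.2573 -21.9604   0.    ]
foot [-178.4939   -2.0021   -0.    ]
head [178.9882  -2.1706   0.    ]
pan [-10.9559  90.9594  10.    ]
pan [106.5986  89.3346  10.    ]
pan [105.5449 -79.7458  10.    ]
pan [-11.5596 -79.1229  10.    ]
```

Wrist view: the next notch spans columns 284–300 and the one after 223–237. That puts the next notch about 33 mm below the start, which leaves 47 mm to the third, consistent with the 80 mm given. I'll go down to grasp.

```bash
python3 go.py -29 1.5 60;python3 go.py -29 1.5 33
```

```text
t 1.775 tcp in board mm [-40.2102 -18.8186 115.951 ] gap 0.06000144987362885 F board [ 0.5528 -0.5876  0.7617]
shift [ 0.031   0.0209 -0.0477]
rotvec deg [-0.0076 -0.2627  0.2181]
t 1.775 tcp in board mm [-40.2102 -18.8186 115.951 ] gap 0.06000144987362885 F board [ 0.5528 -0.5876  0.7617]
shift [ 0.0411  0.021  -0.0727]
rotvec deg [-0.0076 -0.2627  0.2181]
```

Request:
arm_command --increments '[[[0.055, 0.016, 0.021, -0.02, 0, 0, 0.2], [0.055, 0.031, 0.021, -0.048, 0, 0, 0.2], [0.055, 0.031, 0.021, -0.048, 0, 0, 0.2]]]'

```text
time: 2.15
position: [0.5242, 0.0333, 0.1511]
orientation: [[-0.014, 0.929, 0.37], [1.0, 0.013, 0.005], [0.0, 0.37, -0.929]]
force: [-0.3, 0.3, 0.8]
finger_gap: 0.0546
grasp_force: 0.0
```

```bash
python3 go.py -29 1.5 33
```

```text
t 2.15 tcp in board mm [-28.7673   0.1104  59.9556] gap 0.05460686964245921 F board [0.0255 0.3058 0.8372]
shift [ 0.0099  0.0016 -0.0251]
rotvec deg [-0.0041 -0.2598  0.1884]
```

Descend, then close gently and settle.

Request:
arm_command --increments '[[[0.055, 0.005, 0.001, -0.0125, 0, 0, 0], [0.055, 0.01, 0.001, -0.025, 0, 0, 0], [0.05, 0.01, 0.001, -0.025, 0, 0, 0]]]'

```text
time: 2.52
position: [0.5342, 0.0353, 0.1257]
orientation: [[-0.016, 0.928, 0.371], [1.0, 0.014, 0.006], [0.0, 0.371, -0.929]]
force: [-1.8, 0.3, -0.4]
finger_gap: 0.0494
grasp_force: 0.0
```

```bash
python3 go.py -29 1.5 33
```

```text
t 2.525 tcp in board mm [-29.001    1.93    32.6633] gap 0.0493856996683802 F board [-1.8672  0.2973  0.3009]
shift [-0.0001 -0.0004  0.0003]
rotvec deg [-0.0121 -0.2158  0.1005]
```

Request:
arm_command --increments '[[[0.02, 0, 0, 0, 0, 0, 0], [0.02, 0, 0, 0, 0, 0, 0], [0.02, 0, 0, 0, 0, 0, 0], [0.02, 0, 0, 0, 0, 0, 0]]]' --newtons 30

```text
time: 3.02
position: [0.5347, 0.0356, 0.1272]
orientation: [[-0.016, 0.928, 0.373], [1.0, 0.015, 0.006], [0.0, 0.373, -0.928]]
force: [0.2, 0.1, -0.2]
finger_gap: 0.0198
grasp_force: 0.0
```

```bash
python3 go.py -29 1.5 33
```

```text
t 3.025 tcp in board mm [-27.9569   2.2471  33.8896] gap 0.019765892500910143 F board [ 0.133   0.125  -0.2315]
shift [-0.0006 -0.0008 -0.0012]
rotvec deg [-0.0122 -0.0803  0.0674]
```

```bash
python3 - <<'E'
from station import *
import cv2,numpy as np
c=read_camera("wrist"); cv2.imwrite("pics/w2.png",c["pixels"][:,:,::-1]); np.savez("w2.npz",**c);print(get_obs()["finger_gap"],get_obs()["grasp_force"])
E
```

```text
0.01981000331854477 0.0
```

View pics/w2.png

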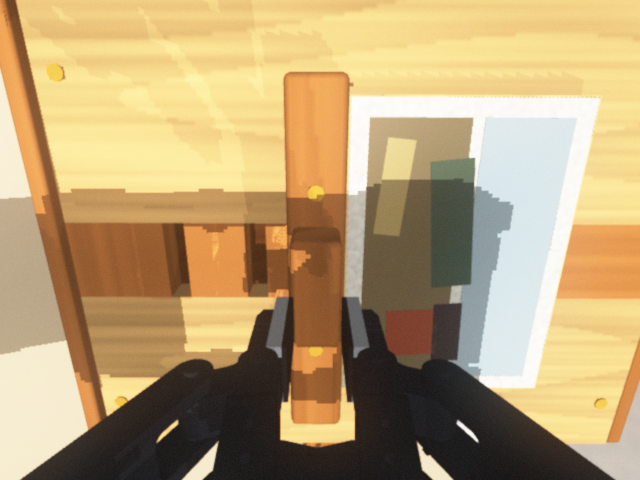

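```bash
python3 - <<'E'
from bp import *
from station import get_obs
c=np.load("w2.npz");s=get_obs();C=c["T"];print("cam in board",1e3*B.T@(C[:3,3]-o),"cam in tool",1e3*s["orientation"].T@(C[:3,3]-s["position"]))
for z in(-30,-11,8):
  for x in (-11,11):
    print(z,x,proj(c,[s["position"]+s["orientation"]@(np.array([x,y,z])/1e3) for y in(-.0099e3,.0099e3)]).ravel())
for n,u,v,z in [("bar",286,73,20),("bar",349,73,20),("bar",340,422,20),("bar",292,422,20),("blk",291,232,44),("blk",341,232,44),("blk",294,346,44),("blk",341,346,44),("n2",182,260,0),("pan",600,98,10),("pan",535,388,10)]: print(n,bp(c,u,v,z))
E
```

```text
cam in board [-27.7019  87.507  206.4205] cam in tool [  85.2288   -0.0603 -172.6188]
-30 -11 [294.6318 339.5288 340.5748 339.5181]
-30 11 [293.576  293.7633 341.6018 293.7473]
-11 -11 [296.8456 316.5018 338.3123 316.4901]
-11 11 [295.9871 274.4388 339.143  274.4226]
8 -11 [298.6664 297.5635 336.4516 297.5512]
8 11 [297.9542 258.6724 337.1369 258.6564]
bar [-41.9433 100.1981  20.    ]
bar [-13.8664 100.1409  20.    ]
bar [-14.403  -97.3511  20.    ]
bar [-43.8562 -97.3592  20.    ]
blk [-39.7341  33.4946  44.    ]
blk [-17.5537  33.4688  44.    ]
blk [-39.6805 -25.8666  44.    ]
blk [-16.4597 -25.8751  44.    ]
n2 [-106.4993    1.8595    0.    ]
pan [107.1732  89.5455  10.    ]
pan [107.2404 -80.3477  10.    ]
```

Wrist view: the fingertips are at about row 297, columns 290 and 343, and they look to be above the block rather than around it (block top spans rows 232–346). I'll check from the side.

```bash
python3 - <<'E'
from station import *
from bp import *
import cv2
c=read_camera("scene");s=get_obs()
q=proj(c,[s["position"]+s["orientation"]@np.array([0,0,z/1e3]) for z in(8,-11,-32,-65)]);print(q)
im=c["pixels"][:,:,::-1].copy();u,v=map(int,q[1]);a=im[v-70:v+50,u-80:u+80]
cv2.imwrite("pics/s2.png",cv2.resize(a,None,fx=4.5,fy=4.5,interpolation=cv2.INTER_CUBIC));print(u-80,v-70)
E
```

```text
[[320.9759 226.2349]
 [318.9469 220.4026]
 [316.6791 213.8839]
 [313.0608 203.4834]]
238 150
```

View pics/s2.png

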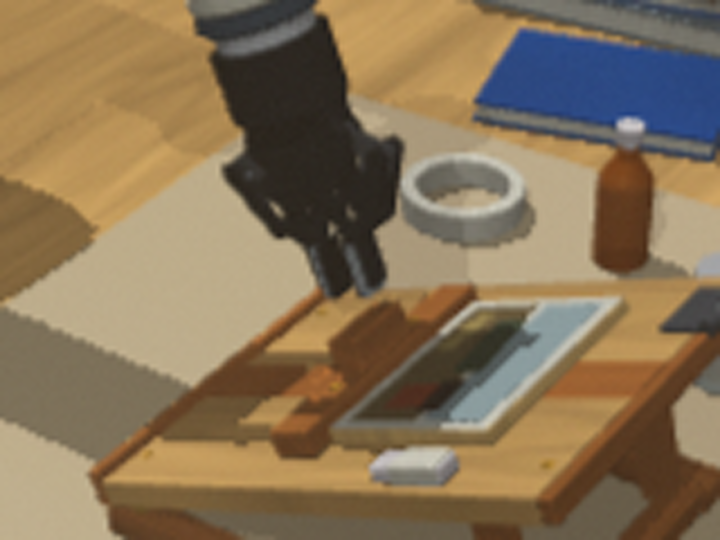

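Side view: the fingertips are at about crop (357,293), image (317,215). Projected onto the tool axis, that puts them about 30 mm behind the reported TCP, not 8 mm ahead of it. They are therefore some 20 mm above the block. I'll reopen, advance about 37 mm along the tool axis and watch the force.

Request:
arm_command --increments '[[[0.05, 0, 0, 0, 0, 0, 0], [0.05, 0.001, -0.001, 0, 0, 0, 0], [0.05, 0.004, -0.001, -0.01, 0, 0, 0], [0.05, 0.008, -0.001, -0.02, 0, 0, 0], [0.05, 0.01, -0.001, -0.028, 0, 0, 0]]]'

```text
time: 3.75
position: [0.5445, 0.0345, 0.0974]
orientation: [[-0.016, 0.928, 0.371], [1.0, 0.015, 0.006], [0.0, 0.371, -0.928]]
force: [-0.4, -0.2, -0.3]
finger_gap: 0.0498
grasp_force: 0.0
```

```bash
python3 go.py -29 1.5 -3
```

```text
t 3.75 tcp in board mm [-30.1185   1.012    2.5488] gap 0.04982852703289995 F board [-0.4849 -0.2377 -0.1163]
shift [ 0.0031  0.0005 -0.0047]
rotvec deg [-0.0121 -0.194   0.0742]
```

Request:
arm_command --increments '[[[0.05, 0.002, 0.001, -0.002, 0, 0, 0], [0.05, 0.003, 0.001, -0.005, 0, 0, 0], [0.02, 0.003, 0.001, -0.005, 0, 0, 0], [0.02, 0.003, 0.001, -0.005, 0, 0, 0], [0.02, 0.003, 0.001, -0.005, 0, 0, 0]]]'

```text
time: 4.38
position: [0.5476, 0.0356, 0.0943]
orientation: [[-0.016, 0.928, 0.373], [1.0, 0.015, 0.006], [0.0, 0.373, -0.928]]
force: [-1.6, -0.0, 0.4]
finger_gap: 0.0233
grasp_force: 31.4
```

```bash
python3 go.py -29 1.5 -3
```

```text
t 4.375 tcp in board mm [-28.3277   1.979   -1.5259] gap 0.02326292736603989 F board [-1.3375  0.0154  0.9832]
shift [-0.0001 -0.0005 -0.0016]
rotvec deg [-0.0136 -0.0917  0.074 ]
```

Gripped (23.3 mm, 31 N). Lift about 22 mm square to the face.

Request:
arm_command --increments '[[[0.02, 0, 0, 0, 0, 0, 0], [0.02, -0.002, 0, 0.005, 0, 0, 0], [0.02, -0.004, 0, 0.01, 0, 0, 0], [0.02, -0.006, 0, 0.015, 0, 0, 0], [0.02, -0.0082, 0, 0.0204, 0, 0, 0]]]' --newtons 40

```text
time: 5.0
position: [0.5393, 0.0356, 0.1148]
orientation: [[-0.016, 0.928, 0.373], [1.0, 0.015, 0.006], [0.0, 0.373, -0.928]]
force: [-0.5, 0.3, -1.5]
finger_gap: 0.0229
grasp_force: 40.4
```

Request:
arm_command --increments '[[[0.02, 0, 0, 0, 0, 0, 0], [0.02, 0, 0, 0, 0, 0, 0]]]'

```text
time: 5.25
position: [0.5394, 0.0356, 0.1142]
orientation: [[-0.016, 0.928, 0.373], [1.0, 0.015, 0.006], [0.0, 0.373, -0.928]]
force: [0.2, 0.4, -2.7]
finger_gap: 0.0231
grasp_force: 40.5
```

```bash
python3 go.py -61.5 2 20
```

```text
t 5.25 tcp in board mm [-28.4942   2.1326  20.082 ] gap 0.02310973542230729 F board [-0.7884  0.3675 -2.5915]
shift [-0.0306 -0.0007 -0.0124]
rotvec deg [-0.0139 -0.1123  0.0726]
```

Request:
arm_command --increments '[[[0.02, -0.01, 0, -0.004, 0, 0, 0], [0.02, -0.02, 0, -0.008, 0, 0, 0], [0.02, -0.0306, -0.0005, -0.0124, 0, 0, 0], [0.02, -0.0306, -0.0005, -0.0124, 0, 0, 0], [0.02, -0.0306, -0.0005, -0.0124, 0, 0, 0]]]'

```text
time: 5.88
position: [0.509, 0.0351, 0.1023]
orientation: [[-0.016, 0.927, 0.374], [1.0, 0.015, 0.006], [0.0, 0.374, -0.927]]
force: [0.6, 0.6, -1.5]
finger_gap: 0.0231
grasp_force: 40.4
```

Request:
arm_command --increments '[[[0.02, 0.0008, 0, -0.0019, 0, 0, 0], [0.02, 0.0015, 0, -0.0037, 0, 0, 0], [0.02, 0.0019, 0, -0.0046, 0, 0, 0], [0.02, 0.0019, 0, -0.0046, 0, 0, 0]]]'

```text
time: 6.38
position: [0.5108, 0.0351, 0.0971]
orientation: [[-0.016, 0.928, 0.372], [1.0, 0.015, 0.006], [0.0, 0.373, -0.928]]
force: [-0.7, -0.2, -1.9]
finger_gap: 0.0231
grasp_force: 40.4
```

```bash
python3 go.py -61.5 2 14
```

```text
t 6.375 tcp in board mm [-61.4582   2.1132  14.9581] gap 0.023074138473744666 F board [-1.3467 -0.1682 -1.5492]
shift [ 0.0003 -0.0001 -0.0009]
rotvec deg [-0.0144 -0.1278  0.0756]
```

Request:
arm_command --increments '[[[0.02, 0.0004, 0, -0.0009, 0, 0, 0], [0.02, 0.0007, 0, -0.0019, 0, 0, 0], [0.02, 0.0011, 0, -0.0028, 0, 0, 0], [0.02, 0.0011, 0, -0.0028, 0, 0, 0]]]'

```text
time: 6.88
position: [0.5118, 0.0351, 0.0944]
orientation: [[-0.016, 0.928, 0.373], [1.0, 0.015, 0.006], [0.0, 0.373, -0.928]]
force: [0.0, -0.3, -2.4]
finger_gap: 0.0231
grasp_force: 40.5
```

```bash
python3 go.py -61.5 2 8
```

```text
t 6.875 tcp in board mm [-61.4603   2.0987  12.0561] gap 0.023059486075419793 F board [-0.8827 -0.3006 -2.2408]
shift [ 0.0015 -0.0001 -0.0038]
rotvec deg [-0.013  -0.1113  0.0719]
```

No contact at 13.6 mm, which is below the 16 mm rack level, so the tongue is in the notch mouth. Continue down gently.

Request:
arm_command --increments '[[[0.02, 0.0005, 0, -0.0012, 0, 0, 0], [0.02, 0.001, 0, -0.0024, 0, 0, 0], [0.02, 0.0015, 0, -0.0037, 0, 0, 0], [0.02, 0.0019, 0, -0.0046, 0, 0, 0], [0.02, 0.0019, 0, -0.0046, 0, 0, 0]]]'

```text
time: 7.5
position: [0.5137, 0.0351, 0.0898]
orientation: [[-0.016, 0.928, 0.373], [1.0, 0.015, 0.006], [0.0, 0.373, -0.928]]
force: [0.2, -0.6, -1.7]
finger_gap: 0.0229
grasp_force: 40.5
```

```bash
python3 go.py -61.5 2 1
```

```text
t 7.5 tcp in board mm [-61.443    2.0633   7.0701] gap 0.022892633042821003 F board [-0.4375 -0.6289 -1.6636]
shift [ 0.0022 -0.     -0.0056]
rotvec deg [-0.0109 -0.1152  0.0714]
```

Request:
arm_command --increments '[[[0.02, 0.0006, 0, -0.0014, 0, 0, 0], [0.02, 0.0011, 0, -0.0028, 0, 0, 0], [0.02, 0.0017, 0, -0.0042, 0, 0, 0], [0.02, 0.0022, 0, -0.0056, 0, 0, 0], [0.02, 0.0022, 0, -0.0056, 0, 0, 0]]]'

```text
time: 8.12
position: [0.5159, 0.0351, 0.0841]
orientation: [[-0.016, 0.928, 0.373], [1.0, 0.015, 0.006], [0.0, 0.373, -0.928]]
force: [-0.3, 0.4, -1.6]
finger_gap: 0.0231
grasp_force: 40.4
```

Request:
arm_command --increments '[[[0.02, 0.0004, 0, -0.0009, 0, 0, 0], [0.02, 0.0007, 0, -0.0018, 0, 0, 0], [0.02, 0.0007, 0, -0.0018, 0, 0, 0]]]'

```text
time: 8.5
position: [0.5166, 0.0351, 0.0824]
orientation: [[-0.016, 0.928, 0.373], [1.0, 0.015, 0.006], [0.0, 0.373, -0.928]]
force: [-0.8, -0.8, -3.3]
finger_gap: 0.0229
grasp_force: 40.5
```

```bash
python3 go.py -61.5 2 -1.5
```

```text
t 8.5 tcp in board mm [-61.5306   2.0117  -0.8593] gap 0.022898591006336223 F board [-1.9401 -0.7484 -2.7489]
shift [ 0.0003 -0.     -0.0006]
rotvec deg [-0.0133 -0.1146  0.0738]
```

Request:
arm_command --increments '[[[0.02, 0.0003, 0, -0.0007, 0, 0, 0], [0.02, 0.0003, 0, -0.0007, 0, 0, 0], [0.026, 0.0003, 0, -0.0007, 0, 0, 0], [0.04, 0.0003, 0, -0.0007, 0, 0, 0], [0.045, 0.0003, 0, -0.0007, 0, 0, 0]]]'

```text
time: 9.12
position: [0.5172, 0.0351, 0.0823]
orientation: [[-0.016, 0.927, 0.374], [1.0, 0.015, 0.006], [0.0, 0.374, -0.928]]
force: [-0.5, -0.2, 0.6]
finger_gap: 0.0454
grasp_force: 0.0
```

Request:
arm_command --increments '[[[0.045, -0.007, 0, 0.0185, 0, 0, 0], [0.045, -0.019, 0, 0.046, 0, 0, 0], [0.03, -0.03, 0, 0.074, 0, 0, 0], [0.01, -0.03, 0, 0.074, 0, 0, 0], [0.0, -0.03, 0, 0.074, 0, 0, 0]]]'

```text
time: 9.75
position: [0.4869, 0.035, 0.1549]
orientation: [[-0.016, 0.928, 0.372], [1.0, 0.015, 0.006], [0.0, 0.372, -0.928]]
force: [-0.3, 0.8, 0.2]
finger_gap: -0.0
grasp_force: 0.0
```

```bash
python3 go.py 130 0 60;python3 - <<'E'
from station import *
import cv2,numpy as np
c=read_camera("wrist"); cv2.imwrite("pics/w3.png",c["pixels"][:,:,::-1]); np.savez("w3.npz",**c)
E
```

```text
t 9.75 tcp in board mm [-61.8931   2.4955  77.4833] gap -1.0577274252685141e-05 F board [-0.1897  0.7554  0.3028]
shift [0.1845 0.0007 0.0557]
rotvec deg [-0.0092 -0.1445  0.0739]
```

View pics/w3.png

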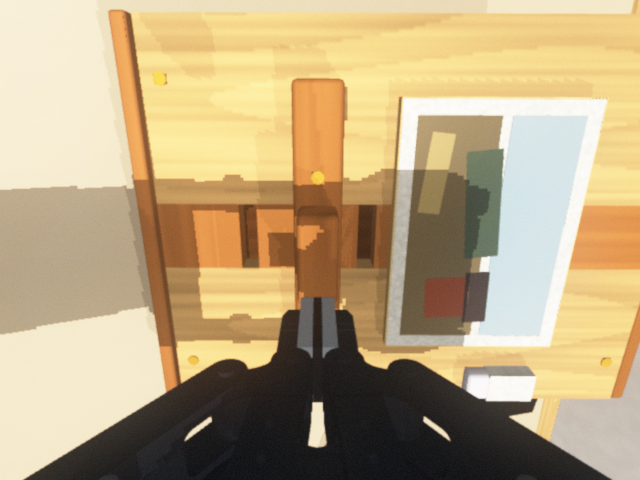

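Wrist view: the ledge looks flat, with its bar at columns 293–344 and a grip block in shadow. The next notch up (its old one) is empty at column 367. The panel has stayed put, with corners (402,97), (606,99), (551,347) and (386,345).

```bash
python3 - <<'E'
from bp import *
from station import get_obs
c=np.load("w3.npz")
for n,u,v,z in [("bar",293,80,20),("bar",344,80,20),("blk",299,207,44),("blk",340,207,44),("n0",358,235,0),("n0",374,235,0),("n2",244,235,0),("n2",258,235,0),("pan",402,97,10),("pan",606,99,10),("pan",551,347,10),("pan",386,345,10),("er",467,368,12),("er",535,402,0)]: print(n,bp(c,u,v,z))
print(get_obs()["qpos"]); print("rotvec for 90 about bz",90*B[:,2])
E
python3 go.py 140 5 60
```

```text
bar [-75.5341  99.8581  20.    ]
bar [-47.3391  99.7969  20.    ]
blk [-72.22    33.7668  44.    ]
blk [-49.6598  33.7417  44.    ]
n0 [-34.478    2.4344   0.    ]
n0 [-23.5341   2.4252  -0.    ]
n2 [-112.5472    2.5001    0.    ]
n2 [-102.9509    2.4921    0.    ]
pan [-12.6492  91.0322  10.    ]
pan [106.5379  89.6905  10.    ]
pan [107.9145 -80.5438  10.    ]
pan [-12.3829 -78.8764  10.    ]
er [ 48.1543 -97.3957  12.    ]
er [ 112.3439 -139.4805   -0.    ]
[-0.0036 -0.6214  1.9506  0.0076  1.4323 -0.0191]
rotvec for 90 about bz [-33.7096  -0.5817  83.4465]
t 9.8 tcp in board mm [-62.392    2.5075  76.9044] gap -0.00031791115299112003 F board [ 0.1434 -0.1993 -0.4287]
shift [0.1939 0.0058 0.0601]
rotvec deg [-0.0115 -0.22    0.0743]
```

Request:
arm_command --increments '[[[0.02, 0.022, 0, 0.012, -3.75, -0.1, 9.27], [0.04, 0.044, 0.001, 0.024, -7.5, -0.2, 18.5], [0.06, 0.066, 0.002, 0.035, -11.2, -0.2, 27.8], [0.06, 0.088, 0.003, 0.04, -15, -0.3, 37.1], [0.06, 0.11, 0.003, 0.045, -18.7, -0.3, 46.4]]]'

```text
time: 10.42
position: [0.5974, 0.0382, 0.1987]
orientation: [[-0.725, 0.58, 0.37], [0.626, 0.779, 0.005], [-0.285, 0.236, -0.929]]
force: [-0.7, -0.7, 0.1]
finger_gap: 0.06
grasp_force: 0.0
```

Request:
arm_command --increments '[[[0.06, 0.022, 0, 0.008, -3.75, -0.1, 9.27], [0.06, 0.044, 0.001, 0.015, -7.5, -0.2, 18.5], [0.06, 0.066, 0.002, 0.015, -11.2, -0.2, 27.8], [0.06, 0.084, 0.003, 0.015, -15, -0.3, 37.1], [0.06, 0.084, 0.003, 0.015, -17.5, -0.3, 43.5]]]'

```text
time: 11.05
position: [0.6814, 0.0411, 0.2123]
orientation: [[-0.92, -0.132, 0.37], [-0.14, 0.99, 0.006], [-0.367, -0.046, -0.929]]
force: [-0.1, -1.0, 0.6]
finger_gap: 0.0599
grasp_force: 0.0
```

```bash
python3 go.py 140 5 0
```

```text
t 11.05 tcp in board mm [139.9716   5.178   57.8203] gap 0.05986539126210108 F board [ 0.1458 -1.017   0.6419]
shift [ 0.0217  0.0002 -0.0536]
rotvec deg [ 36.168    0.3591 -90.1174]
```

Request:
arm_command --increments '[[[0.06, 0.007, 0, -0.018, 2.7, 0, -6.6], [0.06, 0.014, 0, -0.036, 2.7, 0, -6.6], [0.06, 0.022, 0, -0.054, 2.7, 0, -6.6], [0.06, 0.027, 0, -0.066, 2.7, 0, -6.6], [0.06, 0.027, 0, -0.066, 2.7, 0, -6.6]]]'

```text
time: 11.68
position: [0.7075, 0.041, 0.1475]
orientation: [[-0.928, -0.013, 0.372], [-0.012, 1.0, 0.006], [-0.372, 0.001, -0.928]]
force: [0.6, 0.1, 0.5]
finger_gap: 0.0602
grasp_force: 0.0
```

```bash
python3 go.py 140 5 -24; python3 - <<'E'
from station import *
import cv2,numpy as np
from bp import *
c=read_camera("scene");s=get_obs();u,v=map(int,proj(c,s["position"])[0]);im=c["pixels"][v-60:v+40,u-90:u+50,::-1]
cv2.imwrite("pics/s3.png",cv2.resize(im,None,fx=5.5,fy=5.5,interpolation=cv2.INTER_CUBIC))
E
```

```text
t 11.675 tcp in board mm [139.8974   4.682  -12.0289] gap 0.06018837547785586 F board [0.732  0.104  0.2725]
shift [ 0.0046  0.0004 -0.0111]
rotvec deg [ 33.4919   0.4221 -83.2583]
```

View pics/s3.png

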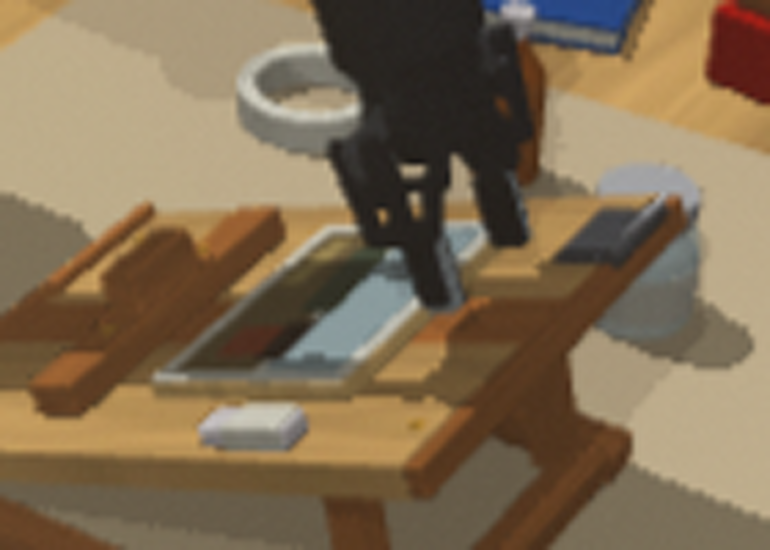

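The fingers stand just uphill of the panel with tips clear of the board, and the ledge looks home. Descend and feel.

Request:
arm_command --increments '[[[0.06, 0.002, 0, -0.005, 0, 0, 0], [0.06, 0.004, 0, -0.01, 0, 0, 0], [0.06, 0.006, 0, -0.015, 0, 0, 0], [0.06, 0.006, 0, -0.015, 0, 0, 0]]]'

```text
time: 12.22
position: [0.7137, 0.0411, 0.1339]
orientation: [[-0.928, -0.013, 0.373], [-0.011, 1.0, 0.006], [-0.373, 0.002, -0.928]]
force: [-1.0, -0.1, -0.4]
finger_gap: 0.0601
grasp_force: 0.0
```

Request:
arm_command --increments '[[[0.06, 0.0005, 0, -0.0014, 0, 0, 0], [0.06, 0.0011, 0, -0.0028, 0, 0, 0], [0.06, 0.0011, 0, -0.0028, 0, 0, 0]]]'

```text
time: 12.6
position: [0.7151, 0.0411, 0.132]
orientation: [[-0.927, -0.013, 0.374], [-0.011, 1.0, 0.006], [-0.374, 0.002, -0.927]]
force: [-0.3, -0.1, -0.0]
finger_gap: 0.0599
grasp_force: 0.0
```

```bash
python3 go.py 140 5 -34
```

```text
t 12.6 tcp in board mm [141.0937   4.5771 -29.2975] gap 0.05986421304481381 F board [-0.3079 -0.1442  0.1162]
shift [ 0.0007  0.0004 -0.0048]
rotvec deg [ 33.6053   0.5605 -83.1789]
```

Request:
arm_command --increments '[[[0.06, 0.0003, 0, -0.0014, 0, 0, 0], [0.06, 0.0007, 0, -0.0028, 0, 0, 0], [0.06, 0.0007, 0, -0.0028, 0, 0, 0]]]'

```text
time: 12.98
position: [0.7157, 0.0411, 0.1289]
orientation: [[-0.927, -0.013, 0.374], [-0.011, 1.0, 0.006], [-0.374, 0.002, -0.927]]
force: [-0.5, -0.3, 1.0]
finger_gap: 0.06
grasp_force: 0.0
```

Request:
arm_command --increments '[[[0.06, 0.0005, 0, -0.0014, 0, 0, 0], [0.06, 0.0005, 0, -0.0014, 0, 0, 0]]]'

```text
time: 13.22
position: [0.7162, 0.0411, 0.1276]
orientation: [[-0.927, -0.013, 0.374], [-0.011, 1.0, 0.006], [-0.374, 0.002, -0.927]]
force: [-0.1, -0.2, 0.3]
finger_gap: 0.06
grasp_force: 0.0
```

Request:
arm_command --increments '[[[0.06, 0.0005, 0, -0.0014, 0, 0, 0], [0.06, 0.0005, 0, -0.0014, 0, 0, 0]]]'

```text
time: 13.48
position: [0.7164, 0.041, 0.1276]
orientation: [[-0.927, -0.012, 0.374], [-0.011, 1.0, 0.006], [-0.375, 0.002, -0.927]]
force: [-6.1, 0.3, 3.7]
finger_gap: 0.0603
grasp_force: 3.3
```

```bash
python3 go.py 140 5 -34
```

```text
t 13.475 tcp in board mm [140.7252   4.5521 -33.8728] gap 0.0603185655740285 F board [-4.2328  0.3682  5.6983]
shift [-0.0006  0.0004 -0.0004]
rotvec deg [ 33.6137   0.5598 -83.1712]
```

Contact at −33.8 mm. Raise 4 mm and move down the slope.

Request:
arm_command --increments '[[[0.06, -0.0015, 0, 0.0037, 0, 0, 0], [0.06, -0.006, 0, 0.002, 0, 0, 0], [0.06, -0.011, 0, 0, 0, 0, 0], [0.06, -0.015, 0, -0.002, 0, 0, 0], [0.06, -0.015, 0, -0.002, 0, 0, 0]]]'

```text
time: 14.1
position: [0.7013, 0.0411, 0.124]
orientation: [[-0.927, -0.013, 0.374], [-0.011, 1.0, 0.006], [-0.374, 0.002, -0.927]]
force: [-0.0, -0.4, 1.2]
finger_gap: 0.0599
grasp_force: 0.0
```

```bash
python3 go.py 118 5 -30;python3 go.py 90 5 -30
```

```text
t 14.1 tcp in board mm [125.3616   4.8581 -31.542 ] gap 0.059938859053102145 F board [ 0.4092 -0.4426  1.0907]
shift [-0.0074  0.     -0.0013]
rotvec deg [ 33.5864   0.5403 -83.1903]
t 14.1 tcp in board mm [125.3616   4.8581 -31.542 ] gap 0.059938859053102145 F board [ 0.4092 -0.4426  1.0907]
shift [-0.0334 -0.0004 -0.0118]
rotvec deg [ 33.5864   0.5403 -83.1903]
```

Request:
arm_command --increments '[[[0.06, -0.0023, 0, -0.0009, 0, 0, 0], [0.06, -0.0046, 0, -0.0018, 0, 0, 0], [0.06, -0.007, 0, -0.0026, 0, 0, 0], [0.06, -0.0093, 0, -0.0035, 0, 0, 0], [0.06, -0.0116, 0, -0.0044, 0, 0, 0]]]'

```text
time: 14.72
position: [0.6901, 0.0411, 0.12]
orientation: [[-0.927, -0.013, 0.375], [-0.011, 1.0, 0.006], [-0.375, 0.002, -0.927]]
force: [1.0, 0.0, 0.3]
finger_gap: 0.06
grasp_force: 0.1
```

Request:
arm_command --increments '[[[0.06, -0.0023, 0, -0.0009, 0, 0, 0], [0.06, -0.0046, 0, -0.0018, 0, 0, 0], [0.06, -0.007, 0, -0.0026, 0, 0, 0], [0.06, -0.0093, 0, -0.0035, 0, 0, 0], [0.06, -0.0116, 0, -0.0044, 0, 0, 0]]]'

```text
time: 15.35
position: [0.6784, 0.0411, 0.1156]
orientation: [[-0.927, -0.013, 0.374], [-0.011, 1.0, 0.006], [-0.375, 0.002, -0.927]]
force: [0.3, -0.6, 0.6]
finger_gap: 0.0598
grasp_force: 0.1
```

```bash
python3 go.py 84 5 -31
```

```text
t 15.35 tcp in board mm [100.9954   5.2251 -30.7479] gap 0.05979566008144694 F board [ 0.4925 -0.6306  0.4753]
shift [-0.0157 -0.0005 -0.0066]
rotvec deg [ 33.6096   0.5662 -83.1782]
```

Request:
arm_command --increments '[[[0.06, -0.0023, 0, -0.0009, 0, 0, 0], [0.06, -0.0046, 0, -0.0018, 0, 0, 0], [0.06, -0.007, 0, -0.0026, 0, 0, 0], [0.06, -0.0093, 0, -0.0035, 0, 0, 0], [0.06, -0.0093, 0, -0.0035, 0, 0, 0]]]'

```text
time: 15.98
position: [0.669, 0.0411, 0.1121]
orientation: [[-0.927, -0.013, 0.374], [-0.011, 1.0, 0.006], [-0.374, 0.002, -0.927]]
force: [0.5, 0.3, 1.0]
finger_gap: 0.0598
grasp_force: 0.0
```

Request:
arm_command --increments '[[[0.06, -0.001, 0, -0.0004, 0, 0, 0], [0.06, -0.0019, 0, -0.0008, 0, 0, 0], [0.06, -0.0028, 0, -0.0011, 0, 0, 0]]]'

```text
time: 16.35
position: [0.6665, 0.0411, 0.1111]
orientation: [[-0.927, -0.013, 0.375], [-0.011, 1.0, 0.006], [-0.375, 0.002, -0.927]]
force: [0.2, -0.1, 1.1]
finger_gap: 0.06
grasp_force: 0.2
```

```bash
python3 go.py 84 5 -31;python3 - <<'E'
from station import *
import cv2,numpy as np
c=read_camera("wrist"); cv2.imwrite("pics/w4.png",c["pixels"][:,:,::-1]); np.savez("w4.npz",**c)
c=read_camera("top"); np.savez("top4.npz",**c);im=c["pixels"][150:335,200:355,::-1]
cv2.imwrite("pics/top4.png",cv2.resize(im,None,fx=3.2,fy=3.2,interpolation=cv2.INTER_CUBIC))
E
```

```text
t 16.35 tcp in board mm [ 88.2207   5.421  -30.4438] gap 0.05997671339170226 F board [ 0.6114 -0.1314  0.8927]
shift [-0.0037 -0.0005 -0.0021]
rotvec deg [ 33.6138   0.5696 -83.1749]
```

Request:
arm_command --increments '[[[0.06, -0.0009, 0, -0.0004, 0, 0, 0], [0.06, -0.0018, 0, -0.0008, 0, 0, 0]]]'

```text
time: 16.7
position: [0.6647, 0.0411, 0.1104]
orientation: [[-0.927, -0.013, 0.375], [-0.011, 1.0, 0.006], [-0.375, 0.002, -0.927]]
force: [0.3, 0.1, -0.2]
finger_gap: 0.06
grasp_force: 0.3
```

Request:
arm_command --increments '[[[0.06, -0.0009, 0, -0.0005, 0, 0, 0], [0.06, -0.0018, 0, -0.0009, 0, 0, 0]]]'

```text
time: 16.95
position: [0.6629, 0.0411, 0.1095]
orientation: [[-0.927, -0.013, 0.375], [-0.011, 1.0, 0.006], [-0.375, 0.002, -0.927]]
force: [-0.2, -0.3, 0.1]
finger_gap: 0.0597
grasp_force: 0.3
```

```bash
python3 go.py 84 5 -31
```

```text
t 16.95 tcp in board mm [ 84.3098   5.4924 -30.5853] gap 0.059709000362761944 F board [-0.1798 -0.2898  0.1763]
shift [-0.0001 -0.0005 -0.0005]
rotvec deg [ 33.6206   0.579  -83.1724]
```

```bash
python3 - <<'E'
from station import *
import cv2,numpy as np
c=read_camera("wrist"); np.savez("w5.npz",**c)
t=read_camera("top"); np.savez("top5.npz",**t)
a=c["pixels"][0:480,0:460,::-1]
b=cv2.resize(t["pixels"][180:300,225:345,::-1],(340,340),interpolation=cv2.INTER_CUBIC)
m=np.zeros((480,800,3),np.uint8);m[:,:460]=a;m[:340,460:]=b;cv2.imwrite("pics/m5.png",m)
E
```

```text
(no output)
```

View pics/m5.png

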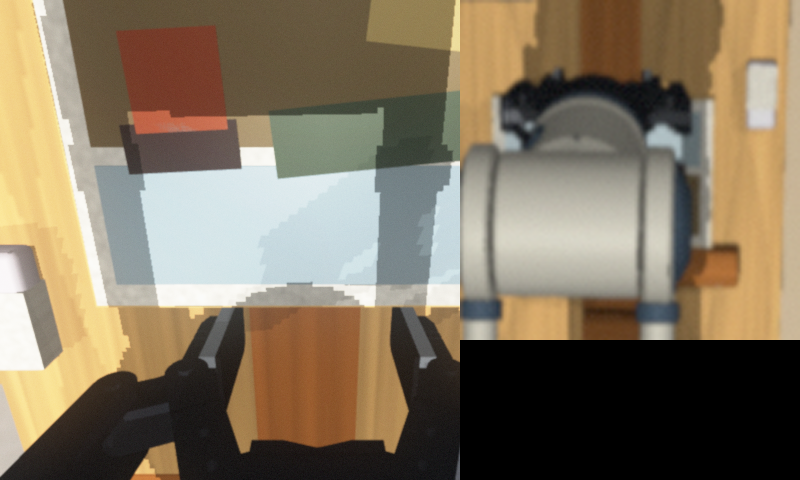

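The fingers are pushing the panel's uphill edge (wrist row ~305, left corner (102,306)). In the top view the panel's lower edge is close to the ledge (crop row ~247).

```bash
python3 - <<'E'
from bp import *
from station import *
c=np.load("w5.npz")
for u,v,z in [(102,306,10),(400,306,10),(300,306,10)]: print(bp(c,u,v,z))
p=c["pixels"].astype(int)
for col in (110,200,380): print(col,[ (r,p[r,col].sum()) for r in range(296,316)])
t=np.load("top5.npz")
s=340/120
for u,v,z in [((712-460)/s+225,247/s+180,10),((738-460)/s+225,249/s+180,20),((738-460)/s+225,286/s+180,20)]: print("top",bp(t,u,v,z))
E
```

```text
[ 72.9135 -76.8942  10.    ]
[73.5566 38.0701 10.    ]
[73.3408 -0.5037 10.    ]
110 [(296, np.int64(559)), (297, np.int64(563)), (298, np.int64(560)), (299, np.int64(568)), (300, np.int64(562)), (301, np.int64(559)), (302, np.int64(565)), (303, np.int64(553)), (304, np.int64(547)), (305, np.int64(511)), (306, np.int64(499)), (307, np.int64(536)), (308, np.int64(578)), (309, np.int64(575)), (310, np.int64(579)), (311, np.int64(585)), (312, np.int64(586)), (313, np.int64(587)), (314, np.int64(580)), (315, np.int64(586))]
200 [(296, np.int64(751)), (297, np.int64(751)), (298, np.int64(751)), (299, np.int64(751)), (300, np.int64(750)), (301, np.int64(748)), (302, np.int64(748)), (303, np.int64(745)), (304, np.int64(742)), (305, np.int64(696)), (306, np.int64(619)), (307, np.int64(632)), (308, np.int64(609)), (309, np.int64(601)), (310, np.int64(601)), (311, np.int64(606)), (312, np.int64(603)), (313, np.int64(590)), (314, np.int64(536)), (315, np.int64(435))]
380 [(296, np.int64(541)), (297, np.int64(546)), (298, np.int64(542)), (299, np.int64(540)), (300, np.int64(544)), (301, np.int64(537)), (302, np.int64(541)), (303, np.int64(543)), (304, np.int64(541)), (305, np.int64(525)), (306, np.int64(467)), (307, np.int64(431)), (308, np.int64(410)), (309, np.int64(412)), (310, np.int64(405)), (311, np.int64(407)), (312, np.int64(410)), (313, np.int64(394)), (314, np.int64(399)), (315, np.int64(396))]
top [-51.1248 -79.8987  10.    ]
top [ -48.978  -100.0574   20.    ]
top [ -79.7618 -100.5617   20.    ]
```

Request:
arm_command --increments '[[[0.06, -0.0009, 0, -0.0004, 0, 0, 0], [0.06, -0.0009, 0, -0.0004, 0, 0, 0]]]'

```text
time: 17.3
position: [0.6619, 0.041, 0.109]
orientation: [[-0.927, -0.013, 0.375], [-0.011, 1.0, 0.006], [-0.375, 0.002, -0.927]]
force: [1.5, -0.1, 0.1]
finger_gap: 0.0597
grasp_force: 0.3
```

Request:
arm_command --increments '[[[0.06, -0.0009, 0, -0.0004, 0, 0, 0], [0.06, -0.0009, 0, -0.0004, 0, 0, 0]]]'

```text
time: 17.55
position: [0.6611, 0.041, 0.1086]
orientation: [[-0.927, -0.012, 0.375], [-0.011, 1.0, 0.006], [-0.375, 0.002, -0.927]]
force: [1.3, 0.4, 1.1]
finger_gap: 0.06
grasp_force: 0.3
```

```bash
python3 go.py 84 5 -31
```

```text
t 17.55 tcp in board mm [ 82.2672   5.4922 -30.7249] gap 0.059981933459925335 F board [1.6269 0.3329 0.5421]
shift [ 0.0017 -0.0005  0.0004]
rotvec deg [ 33.6125   0.5659 -83.1746]
```

Request:
arm_command --increments '[[[0.06, -0.0009, 0, -0.0004, 0, 0, 0], [0.06, -0.0009, 0, -0.0004, 0, 0, 0]]]'

```text
time: 17.8
position: [0.6601, 0.0411, 0.1082]
orientation: [[-0.927, -0.013, 0.374], [-0.011, 1.0, 0.006], [-0.375, 0.002, -0.927]]
force: [1.2, -0.2, 1.3]
finger_gap: 0.0601
grasp_force: 0.4
```

Request:
arm_command --increments '[[[0.06, 0, 0, 0, 0, 0, 0], [0.06, 0, 0, 0, 0, 0, 0]]]'

```text
time: 18.05
position: [0.6601, 0.0411, 0.1081]
orientation: [[-0.927, -0.013, 0.374], [-0.011, 1.0, 0.006], [-0.374, 0.002, -0.927]]
force: [0.5, 0.3, 0.4]
finger_gap: 0.0603
grasp_force: 0.3
```

```bash
python3 go.py 84 5 -31
```

```text
t 18.05 tcp in board mm [ 81.2124   5.5563 -30.8559] gap 0.06030152915927533 F board [0.6339 0.3329 0.1919]
shift [ 0.0026 -0.0005  0.0009]
rotvec deg [ 33.6035   0.5575 -83.1818]
```

Request:
arm_command --increments '[[[0.06, -0.0009, 0, -0.0003, 0, 0, 0], [0.06, -0.0009, 0, -0.0003, 0, 0, 0]]]'

```text
time: 18.3
position: [0.6597, 0.0411, 0.1082]
orientation: [[-0.927, -0.012, 0.376], [-0.011, 1.0, 0.006], [-0.376, 0.002, -0.927]]
force: [3.1, 0.7, 0.0]
finger_gap: 0.0602
grasp_force: 1.7
```

Request:
arm_command --increments '[[[0.06, -0.0009, 0, -0.0003, 0, 0, 0], [0.06, -0.0009, 0, -0.0003, 0, 0, 0]]]'

```text
time: 18.55
position: [0.6595, 0.0411, 0.1088]
orientation: [[-0.926, -0.013, 0.377], [-0.011, 1.0, 0.006], [-0.378, 0.002, -0.926]]
force: [6.1, 0.6, 1.2]
finger_gap: 0.0599
grasp_force: 2.8
```

```bash
python3 go.py 84 5 -31;python3 - <<'E'
from station import *
from bp import *
c=read_camera("wrist");p=c["pixels"].astype(int).sum(2)
for col in (110,150,200,380):
    print(col,p[298:312,col]); r=298+np.argmax(p[298:310,col]-p[300:312,col])+1; print(r,bp(c,col,r,10))
np.savez("w6.npz",**c)
E
```

```text
t 18.55 tcp in board mm [ 80.8552   5.5464 -29.9628] gap 0.05990414943334771 F board [ 6.1627  0.5308 -1.1875]
shift [ 0.0033 -0.0005  0.0002]
rotvec deg [ 33.7412   0.7131 -83.122 ]
110 [557 572 561 569 563 559 545 529 498 510 566 583 578 587]
305 [ 69.2495 -74.0289  10.    ]
150 [555 563 562 571 559 556 548 535 490 446 418 403 404 409]
306 [ 69.7737 -58.606   10.    ]
200 [751 751 751 750 749 747 744 733 705 658 621 608 603 605]
307 [ 70.3207 -39.275   10.    ]
380 [543 530 545 534 536 541 538 522 491 446 410 397 406 401]
307 [70.713  30.5415 10.    ]
```

The force rises firmly to 6 N: the panel is against the ledge. Back off uphill, then lift away.

Request:
arm_command --increments '[[[0.06, 0.005, 0, 0.002, 0, 0, 0], [0.06, 0.013, 0, 0.0055, 0, 0, 0], [0.06, 0.018, 0, 0.0075, 0, 0, 0]]]'

```text
time: 18.98
position: [0.6767, 0.041, 0.115]
orientation: [[-0.927, -0.013, 0.374], [-0.011, 1.0, 0.006], [-0.374, 0.002, -0.927]]
force: [-0.2, 1.3, 0.7]
finger_gap: 0.0599
grasp_force: 0.0
```

Request:
arm_command --increments '[[[0.06, -0.008, 0, 0.02, 0, 0, 0], [0.06, -0.025, 0, 0.06, 0, 0, 0], [0.06, -0.045, 0, 0.11, 0, 0, 0], [0.06, -0.08, -0.02, 0.15, 0, 0, 0], [0.06, -0.13, -0.03, 0.17, 0, 0, 0]]]'

```text
time: 19.6
position: [0.5454, 0.0106, 0.2899]
orientation: [[-0.925, -0.012, 0.379], [-0.011, 1.0, 0.006], [-0.379, 0.001, -0.925]]
force: [0.1, -1.4, 0.8]
finger_gap: 0.0598
grasp_force: 0.0
```

```bash
python3 - <<'E'
from station import *
from bp import *
import cv2
c=read_camera("wrist");np.savez("w7.npz",**c)
hsv=cv2.cvtColor(c["pixels"],cv2.COLOR_RGB2HSV)
# predicted outline: ledge at bar centre -61.4+d, panel touching; score frame (low saturation) fraction inside panel border
q=lambda x,y,z:proj(c,o+B@(np.array([x,y,z])/1e3))[0]
print([q(x,y,10) for x,y in((72,90),(72,-80),(-48,90),(-48,-80))])
g=hsv[:,:,1].astype(int)
for y in(75,40,-30,-65):
    print(y,"sat by x:",[(x,g[tuple(np.round(q(x,y,10)).astype(int)[::-1])] if (0<=q(x,y,10)).all() and q(x,y,10)[0]<640 and q(x,y,10)[1]<480 else None) for x in list(range(-54,-36,2))+list(range(60,80,2))])
s=get_obs();print(s["time"],s["force"])
E
```

```text
[array([437.4829, 230.9682]), array([256.1121, 231.8673]), array([451.5864,  94.4348]), array([247.7804,  95.6392])]
75 sat by x: [(-54, np.int64(165)), (-52, np.int64(171)), (-50, np.int64(110)), (-48, np.int64(9)), (-46, np.int64(9)), (-44, np.int64(8)), (-42, np.int64(9)), (-40, np.int64(54)), (-38, np.int64(89)), (60, np.int64(3)), (62, np.int64(8)), (64, np.int64(9)), (66, np.int64(8)), (68, np.int64(9)), (70, np.int64(72)), (72, np.int64(112)), (74, np.int64(112)), (76, np.int64(112)), (78, np.int64(114))]
40 sat by x: [(-54, np.int64(166)), (-52, np.int64(164)), (-50, np.int64(111)), (-48, np.int64(9)), (-46, np.int64(8)), (-44, np.int64(8)), (-42, np.int64(9)), (-40, np.int64(52)), (-38, np.int64(88)), (60, np.int64(5)), (62, np.int64(8)), (64, np.int64(8)), (66, np.int64(7)), (68, np.int64(9)), (70, np.int64(71)), (72, np.int64(106)), (74, np.int64(106)), (76, np.int64(105)), (78, np.int64(106))]
-30 sat by x: [(-54, np.int64(164)), (-52, np.int64(163)), (-50, np.int64(70)), (-48, np.int64(27)), (-46, np.int64(26)), (-44, np.int64(28)), (-42, np.int64(20)), (-40, np.int64(54)), (-38, np.int64(81)), (60, np.int64(10)), (62, np.int64(23)), (64, np.int64(22)), (66, np.int64(24)), (68, np.int64(54)), (70, np.int64(114)), (72, np.int64(121)), (74, np.int64(118)), (76, np.int64(123)), (78, np.int64(121))]
-65 sat by x: [(-54, np.int64(169)), (-52, np.int64(163)), (-50, np.int64(74)), (-48, np.int64(29)), (-46, np.int64(18)), (-44, np.int64(9)), (-42, np.int64(9)), (-40, np.int64(83)), (-38, np.int64(86)), (60, np.int64(14)), (62, np.int64(23)), (64, np.int64(22)), (66, np.int64(20)), (68, np.int64(50)), (70, np.int64(123)), (72, np.int64(127)), (74, np.int64(124)), (76, np.int64(123)), (78, np.int64(122))]
19.65 [4.1137 0.8373 4.8096]
```

The panel's lower edge is flush against the ledge wood along its whole width, and it is square. The arm is clear. Settle and hand in.

Request:
arm_command --increments '[[[0.06, 0, 0, 0, 0, 0, 0], [0.06, 0, 0, 0, 0, 0, 0], [0.06, 0, 0, 0, 0, 0, 0]]]'

```text
time: 20.02
position: [0.5465, 0.0113, 0.2835]
orientation: [[-0.928, -0.013, 0.372], [-0.011, 1.0, 0.007], [-0.372, 0.002, -0.928]]
force: [0.0, -0.5, 0.4]
finger_gap: 0.06
grasp_force: 0.0
```

```bash
python3 -c "
from station import *
print(sign_off())"
```

```text
the job is handed in; nothing more can be done
None
```

I handed the job in at about 20 s: the ledge is home in the next notch down (about 33 mm lower) and the panel rests squarely against it; `sign_off()` returned no verdict, so this is by my own force and camera checks.

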